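Draw a bearing ball into the dish and present it, turned a quarter, over the viewing pad

ROBOT

A 6-joint arm with a two-finger parallel gripper is mounted at the origin on the work surface; the furniture and walls round the work are solid. World frame = base frame: x ahead of the robot, y to its left, z up, the work surface at z = 0. Lengths are in mm, angles in degrees, forces in N, time in s.
With the tool pointing down it reaches from about 350 to 850 mm from the base axis. Payload 8.1 kg.
Tool frame: the origin (TCP) lies between the finger pads; the fingertips stand 22 mm ahead of it and the grasp point (between the pads) lies 3 mm ahead of it; z points along the fingers, y is the line along which they close (so a half turn about z gives the same grasp; the last joint's range is limited). The gripper opens to 85 mm and grips with 20 to 120 N. Pads are 22 mm wide; open, the fingers measure 114 mm over their backs; the gripper's body (76 mm by 85 mm) begins 54 mm behind the grasp point. The pads swing forward as they close: fully open they stand 13 mm farther back than shut.
Start: joints at [70.909, 7.471, 85.268, -0, 87.261, -4.893], TCP at [147.141, 581.683, 253.292] pointing down, gripper open.
Joint ranges: [-169.43, 169.43], [-51.17, 129.36], [1.28, 143.12], [-76.62, 256.62], [0, 156.53], [-152.29, 152.29]. Speed limits (degrees/s): [136.94, 136.94, 159.86, 180, 180, 180].

INTERFACE

Orientations are given as [roll, pitch, yaw] about the fixed x, y, z axes, in that order (R = Rz(yaw) Ry(pitch) Rx(roll)).
In Python, from bench import r, vision gives the robot as it stands.
- The arm moves only by the tool step_arm, never from a script. Its argument "targets" is a list that holds one entry, the list of rows, each a list of 6 numbers: the shift along the world's x, y, z in mm, then the turn, a rotation vector about the world's x, y, z in rad. In form: [[[x, y, z, rx, ry, rz], ...]]. A call has 1 to 12 rows; each row is the pose to reach, as a shift and turn from the pose commanded when the call began; what a row does not reach only later rows make up. A row lasts 1/12 s, in which the tool goes at most 41.7 mm and 7.16 degrees, less where a joint would pass 70% of its speed; a pose out of reach is approached as far as the arm can. A call with a gripper value outside its range is refused whole. "fingers" is the gripper's target within -1 to 1 (shut at 1, half-way at 0, fully open at -1), set as the call begins (left out, the last holds). The fingers move at their own pace and stop on an object; "newtons" is the grip in N (left out, the last holds). Time passes only in rows, so rows that repeat a pose let the fingers close. It gives the time, the measured TCP pose, the force, the opening and the grip force at its end, in the units of the state.
- r.sense(): the state, without advancing time (a new reading comes with each control period).
- vision.snapshot(name): name is "scene" or "top" or "wrist"; returns a dict with "img" (480x640x3 uint8, blue, green, red), "mtx" (3x3 intrinsics, pixels), "D" ([k1, k2, p1, p2, k3] as OpenCV has them; the pictures are not rectified), "eye" and "attitude" of the camera in the world. Camera axes: x right, y up, looking along -z (the intrinsics and any distortion apply to the point x, -y, -z); pixel columns grow to the right and rows downward; lengths in mm; the calibration is good to about 2 mm. A picture is of the moment at which its call begins. There is no depth.
- r.hand_in(): hands the job in; it is judged then, once.
The state is a dict: "time": time; "joint_pos": joint angles; "qd": joint speeds; "joint_efforts": joint torques, N m; "tool_pos": TCP position; "tcp_rot": TCP orientation; "ft_force": force on the tool from outside, world axes, zero at the start; "wrist_torque": the same for the moment, N m; "finger_gap": finger opening in mm; "grip_force": force on a finger pad.
Only numpy, scipy, OpenCV 4.12 (cv2) and the standard library are available. Lean on these libraries where they do the work, as an engineer would, in place of code of your own. Each camera call takes 0.05 s, during which the arm holds its last target. There are 200 camera calls.

TASK

Take the small dish by its upright tab and push it, tab pointing straight away from the dispenser, under the dispenser's tube against the sprung plunger until it is fully home on the two stop posts; keep it pressed there steadily until the steel ball has dropped and lies still in the dish. Draw the dish straight back out, lift it, carry it level over the middle of the round viewing pad and turn it a quarter turn, to either side, from the way it pointed at the dispenser, keeping the ball in the middle of the dish all the way. Finish while still holding the dish there, still and level, about 6 cm above the pad, and leave the tub, the carton and the spool alone.

Things in the scene. Friction and masses are not known exactly. Their poses are not given: they have to be found in the camera images.
- dish: Loose round black dish, 84 mm outside diameter, rim 24 mm high, 110 g; its conical floor (10 degrees) is lowest, 6 mm up, in the middle. Along its own -x a neck (10 mm wide, top 14 mm up) carries an upright tab to grip. Origin: centre of the underside; z up. Starts empty on the bench.
- tab (a point): Middle of the dish's flat upright tab, 74 mm from the dish's centre along dish -x, 47 mm above the dish's underside. The tab is 10 mm thick (along dish y; grip it by these two flat sides), 36 mm long (along dish x), and its top is 62 mm above the underside.
- dispenser: Fixed grey ball dispenser. Origin: on the bench under the axis of the clear tube (26 mm diameter, 80 mm high) that holds the ball. Open to its own -x; the dish goes in along its +x with the dish's x axis parallel to it, and is home when the dish's centre is at this origin. Housing from x = 18 to 91 mm, 76 mm wide, 68 mm high.
- plunger_home (a point): Point on the dispenser, x = 42 mm, 14 mm up: where the dish's rim and the plunger's face are when the dish is home. Two fixed rubber stop posts (10 mm diameter, 30 mm high) stand at x = 40, y = +-24 mm in the dispenser's frame and stop the rim there.
- gate (a joint): Sprung plunger (16 mm steel disc, 14 mm up) carrying the gate plate; 0 = out, 0.020 m = in. The rim meets it with the dish 20 mm short of home; it pushes back with 1.4 N (out) to 3.8 N (in). The ball falls through the gate at about 0.015.
- gate_edge (a point): Front edge (dispenser -x side) of the gate plate under the tube, at its underside, 34 mm up; 38 mm in front of the tube axis with the plunger out, 18 mm with it in. 40 mm wide, 4 mm thick. The dish passes beneath and must be drawn back about 90 mm from home before it is lifted.
- ball_center (a point): Centre of the loose steel ball, 18 mm diameter, 24 g. It starts in the dispenser's tube, resting on the gate plate (centre 47 mm up); at rest in the middle of the dish its centre is about 15 mm above the dish's underside.
- pad: Fixed round viewing pad, dark steel rim and white top, 120 mm diameter, 10 mm high, flat on the bench. Origin: centre of its underside.
- tub: Bystander: tub with yellow lid, 66 mm diameter, 70 mm high. Origin: centre of its underside.
- carton: Bystander: small carton, 61 x 90 x 46 mm high. Origin: centre of its underside.
- spool: Bystander: green line spool lying flat, 79 mm diameter, 22 mm high. Origin: centre of its underside.
There are look-alikes about, which are no part of the job. Leave any green look-alike of the dish alone.

How it is judged (in metres and radians):
On the way, in this order (a step that is already met when the one before it is completed fails the run):
1. the dish is held pressed home against the plunger (plunger in by more than 17 mm) while the ball drops and lies still near its middle (within 15 mm) (value of joint gate above 0.017 m and contact force between the fingers and dish above 1 N and z of ball_center in the frame of dish below 0.022 m and horizontal distance between ball_center and dish below 0.015 m and linear speed of ball below 0.04 m/s), for 0.5 s.
2. the dish is lifted more than 35 mm off the bench clear of the dispenser (centre more than 80 mm from the tube axis) with the ball within 20 mm of its middle (height (world z) of dish above 0.035 m and horizontal distance between dish and dispenser above 0.08 m and horizontal distance between ball_center and dish below 0.02 m and z of ball_center in the frame of dish below 0.022 m), for 0.2 s.
At the end, for the whole second after the job is handed in: Fingers hold the dish over the pad: centres within 30 mm from above, underside 40 to 120 mm above the bench, tilt under 0.12 rad, x axis within 0.18 rad of square to the dispenser's, at rest, touching neither pad nor dispenser; ball still, within 12 mm of the dish's middle; plunger out (horizontal distance between dish and pad below 0.03 m and height (world z) of dish between 0.04 and 0.12 m and angle between dish's own z axis and vertical below 0.12 rad and angle between the x axis of dish and the x axis of dispenser, either way round above 1.39 rad and horizontal distance between ball_center and dish below 0.012 m and z of ball_center in the frame of dish between 0.01 and 0.022 m and contact force between the fingers and dish above 1 N and contact force between dish and pad below 0.1 N and contact force between dish and dispenser below 0.1 N and linear speed of dish below 0.03 m/s and linear speed of ball below 0.04 m/s and value of joint gate below 0.003 m); the arm keeps its last pose, push and grip.
It fails at once if the ball, once out of the dispenser, strays more than 30 mm from the middle of the dish (or falls out) (horizontal distance between ball_center and dish above 0.03 m and horizontal distance between ball_center and dispenser above 0.03 m).
It fails at once if the ball drops on the bench (height (world z) of ball_center below 0.0115 m).
It fails at once if the tub, carton or spool is moved more than 25 mm (distance of any of tub, carton, spool from where it was at the start of the episode above 0.025 m).
It also fails if it takes over 67 s, if anything falls off the work surface, if the arm or the gripper's body presses on something with over 40 N, if the wrist force passes 120 N, or if a joint passes its speed limit or range.

## Working session

There is one attempt and no reset: what is moved stays moved. The work goes in short steps, Python scripts to look and compute and a tool call to move; the robot and the scene stay as the last step left them, time stands still between calls to the robot, and variables do not carry over. Pictures are saved under pics/ and viewed, at most 10 in all, crops included, and the job is handed in when it is done.

Besides the shell and the picture viewer there is one more tool, called after "Call:" as a command line: name --argument value ..., lists and objects as JSON in quotes. step_arm: Moves the arm, as the interface text tells. Its arguments: {"type":"object","properties":{"targets":{"type":"array"},"fingers":{"type":"number"},"newtons":{"type":"number"}},"required":["targets"]}

```bash
mkdir -p pics; ls
cat > h.py <<'E'
import numpy as np, cv2
from bench import r, vision
from scipy.spatial.transform import Rotation as R
def cam(s):
    A=np.array(s["attitude"],float)
    M=A if A.shape==(3,3) else R.from_euler('xyz',A,degrees=True).as_matrix()
    return np.array(s["eye"],float),M
def ray(s,uv):
    p=cv2.undistortPoints(np.array([[uv]],float),np.array(s["mtx"],float),np.array(s["D"],float))[0,0]
    e,M=cam(s); return e,M@np.array([p[0],-p[1],-1.])
def onz(s,uv,z):
    e,d=ray(s,uv); return e+d*(z-e[2])/d[2]
def proj(s,P):
    e,M=cam(s); q=(np.atleast_2d(P)-e)@M; q=q*[1,-1,-1]
    return cv2.projectPoints(q,np.zeros(3),np.zeros(3),np.array(s["mtx"],float),np.array(s["D"],float))[0][:,0]
E
python3 - <<'E'
from h import *
import pickle
for n in("scene","top"):
    s=vision.snapshot(n); cv2.imwrite(f"pics/{n}0.png",s["img"]); pickle.dump(s,open(n+"0.pkl","wb")); print(n,s["eye"],s["attitude"],s["mtx"],s["D"])
print(r.sense())
E
```

```text
pics
scene [ 138.65742471 -663.44120021  930.57139705] [ 38.56783567  -0.07822627 -30.51949669] [[502.0789693    0.         318.97710452]
 [  0.         502.0789693  243.13489795]
 [  0.           0.           1.        ]] [-0.08135432  0.          0.          0.          0.        ]
top [ 404.93329066  -66.42771904 1529.72376342] [ 3.95230941e+00 -8.07099638e-02 -9.16997059e+01] [[583.08319731   0.         317.45144132]
 [  0.         583.08319731 247.28491355]
 [  0.           0.           1.        ]] [-0.12309957  0.          0.          0.          0.        ]
{'time': 0.1, 'joint_pos': array([ 7.09083217e+01,  7.51234180e+00,  8.53228690e+01, -1.19027169e-03,
        8.72598468e+01, -4.89091005e+00]), 'qd': array([-0.0485169 , -0.13190555, -0.17338603, -0.1093414 ,  0.00966724,
        0.0289481 ]), 'joint_efforts': array([ 1.77075770e-03, -5.70955360e+01, -5.01937830e+01, -1.05771589e-04,
        8.20381218e-03,  5.73656416e-05]), 'tool_pos': array([147.00876932, 581.25006294, 252.33464646]), 'tcp_rot': array([-1.79905187e+02, -6.92000974e-03,  1.65799284e+02]), 'ft_force': array([ 0.50094262, -0.73761506,  0.20788008]), 'wrist_torque': array([ 0.01163374,  0.04743229, -0.02927866]), 'grip_force': 0.0, 'finger_gap': 85.04189681524547}
```

View pics/scene0.png

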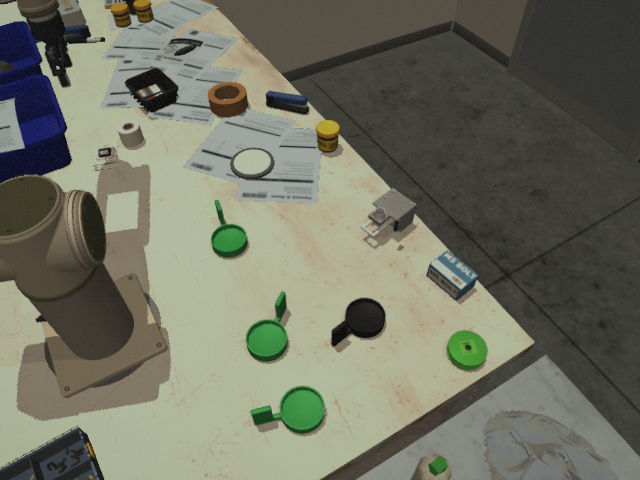

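View pics/top0.png

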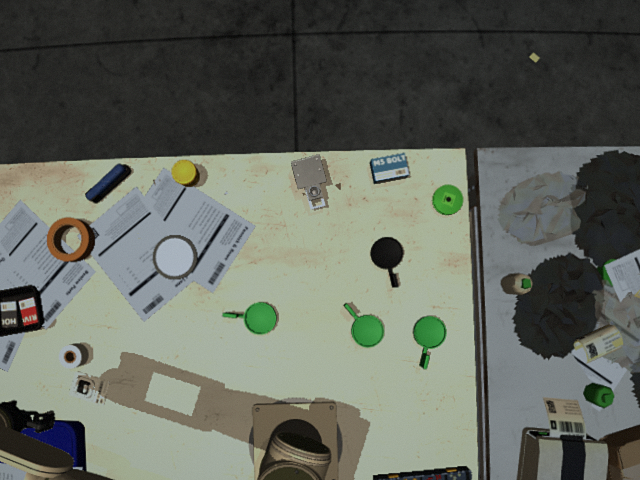

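The black dish is at about (387,253) in the top view with its tab at (394,282). The pad is at (175,256), and the dispenser is at (312,180) with its fork opening toward the robot. Next I'll measure these by mask.

Run:
```python
from h import *
import pickle
t=pickle.load(open("top0.pkl","rb")); s=pickle.load(open("scene0.pkl","rb"))
im=t["img"]; g=im.max(2)
m=np.zeros_like(g); m[225:300,355:415]=(g[225:300,355:415]<60)*255
# dish disc: opening removes neck/tab
o=cv2.morphologyEx(m,cv2.MORPH_OPEN,cv2.getStructuringElement(cv2.MORPH_ELLIPSE,(17,17)))
c=max(cv2.findContours(o,0,1)[1-1],key=cv2.contourArea); (cx,cy),rad=cv2.minEnclosingCircle(c); print("dish px",cx,cy,rad, onz(t,(cx,cy),24))
m2=cv2.bitwise_and(m,cv2.bitwise_not(cv2.dilate(o,np.ones((5,5)))));c=max(cv2.findContours(m2,0,1)[0],key=cv2.contourArea)
print("tab",cv2.minAreaRect(c), onz(t,cv2.minAreaRect(c)[0],50))
# pad
m=np.zeros_like(g); m[230:285,145:205]=((im.min(2)>195)*255)[230:285,145:205]
m=cv2.morphologyEx(m,cv2.MORPH_OPEN,cv2.getStructuringElement(cv2.MORPH_ELLIPSE,(15,15)))
c=max(cv2.findContours(m,0,1)[0],key=cv2.contourArea);(cx,cy),rad=cv2.minEnclosingCircle(c);print("pad",cx,cy,rad,onz(t,(cx,cy),10))
hs=cv2.cvtColor(im,cv2.COLOR_BGR2HSV)
a=cv2.resize(im[145:220,275:355],None,fx=5,fy=5,interpolation=cv2.INTER_CUBIC)
b=cv2.resize(s["img"][180:255,350:430],None,fx=5,fy=5,interpolation=cv2.INTER_CUBIC)
cv2.imwrite("pics/disp.png",np.hstack([a,b]))
```

```text
dish px 386.5 252.5 16.140111923217773 [ 490.02195149 -250.11736431   24.        ]
tab ((392.94122314453125, 278.2647399902344), (16.97749137878418, 6.063390731811523), 75.96376037597656) [ 422.51432715 -260.94664978   50.        ]Traceback (most recent call last):
  File "<stdin>", line 14, in <module>
ValueError: max() iterable argument is empty
```

Run:
```python
from h import *
import pickle
t=pickle.load(open("top0.pkl","rb")); s=pickle.load(open("scene0.pkl","rb"))
im=t["img"]; print("padpx",im[256,175],im[256,198],im[240,150])
m=np.zeros(im.shape[:2],np.uint8); q=np.abs(im.astype(int)-im[256,175]).max(2)<14
m[228:288,145:205]=(q*255).astype(np.uint8)[228:288,145:205]
m=cv2.morphologyEx(m,cv2.MORPH_OPEN,cv2.getStructuringElement(cv2.MORPH_ELLIPSE,(25,25)))
c=max(cv2.findContours(m,0,1)[0],key=cv2.contourArea);(cx,cy),rad=cv2.minEnclosingCircle(c);print("pad",cx,cy,rad,onz(t,(cx,cy),10))
a=cv2.resize(im[145:220,275:355],None,fx=5,fy=5,interpolation=cv2.INTER_CUBIC)
b=cv2.resize(s["img"][180:255,350:430],None,fx=5,fy=5,interpolation=cv2.INTER_CUBIC)
cv2.imwrite("pics/disp.png",np.hstack([a,b]))
```

```text
padpx [188 178 167] [127 119 111] [163 155 144]
pad 174.0 256.3500061035156 18.320106506347656 [497.09411889 305.96794438  10.        ]
```

View pics/disp.png

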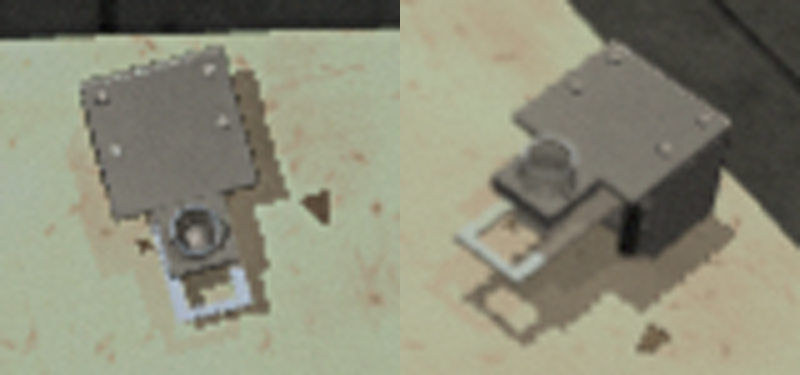

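Run:
```python
from h import *
import pickle
t=pickle.load(open("top0.pkl","rb")); s=pickle.load(open("scene0.pkl","rb"))
def fit(sn,px):  # order: backL(+x,+y), backR, frontR, frontL  ; local coords
    L=np.array([[91,38],[91,-38],[18,-38],[18,38]],float)
    W=np.array([onz(sn,p,68)[:2] for p in px]); 
    lc,wc=L.mean(0),W.mean(0); a=L-lc;b=W-wc
    th=np.arctan2((a[:,0]*b[:,1]-a[:,1]*b[:,0]).sum(),(a*b).sum())
    c,si=np.cos(th),np.sin(th);M=np.array([[c,-si],[si,c]])
    print("origin",wc-M@lc,"yaw",np.degrees(th),"res",(b-a@M.T).round(1).tolist())
fit(t,[(291.4,161.6),(319.4,154.6),(326.4,182.4),(298,188.6)])
fit(s,[(393.4,188),(416,204.4),(397,220),(373,204)])
```

```text
origin [645.42665827 -66.43281021] yaw 11.884325642517197 res [[-0.3, -1.2], [0.1, 1.4], [-0.8, 0.9], [1.1, -1.1]]
origin [649.64208106 -73.28816546] yaw 13.831161985739639 res [[1.6, -1.3], [-2.4, 1.6], [0.9, 2.2], [-0.1, -2.5]]
```

Call:
step_arm --targets '[[[25,-28,0,0,0,0.04],[50,-56,0,0,0,0.08],[75,-84,0,0,0,0.12],[100,-112,0,0,0,0.16],[125,-140,0,0,0,0.2],[150,-168,0,0,0,0.24],[175,-196,0,0,0,0.28],[200,-224,0,0,0,0.32],[226,-252,0,0,0,0.36],[253,-282,0,0,0,0.42]]]' --fingers -1 --newtons 60

```text
time: 0.93
tool_pos: [400.7, 298.2, 253.0]
tcp_rot: [180.0, -0.0, -170.0]
ft_force: [0.4, 0.9, -0.8]
finger_gap: 85.5
grip_force: 0.0
```

Call:
step_arm --targets '[[[7,-38,0,0,0,0],[14,-76,0,0,0,0],[21,-114,0,0,0,0],[28,-152,0,0,0,0],[35,-190,0,0,0,0],[42,-228,0,0,0,0],[49,-266,0,0,0,0],[56,-304,0,0,0,0],[63,-342,0,0,0,0],[70,-380,0,0,0,0],[75,-400,0,0,0,0],[75,-400,0,0,0,0]]]'

```text
time: 1.93
tool_pos: [475.1, -104.2, 252.7]
tcp_rot: [-179.9, -0.1, -170.4]
ft_force: [0.9, -0.1, -0.1]
finger_gap: 85.5
grip_force: 0.0
```

Run:
```python
from h import *
import pickle
s=vision.snapshot("wrist"); cv2.imwrite("pics/w1.png",s["img"]); pickle.dump(s,open("w1.pkl","wb")); st=r.sense(); print(st["tool_pos"],st["tcp_rot"],st["time"],s["eye"],s["attitude"])
print(proj(s,[[646,-68,34],[490,-250,24],[422,-261,50]]))
```

```text
[ 474.88191263 -102.2037957   252.68283828] [ 1.79977824e+02 -6.49321520e-02 -1.70345289e+02] 1.9833 [ 395.92519298 -118.15728404  373.97653326] [-1.82134835e+01  8.18586867e-02  9.96211482e+01]
[[324.73931258 365.81878379]
 [164.57863344 195.15004269]
 [143.46711903 120.05550961]]
```

View pics/w1.png

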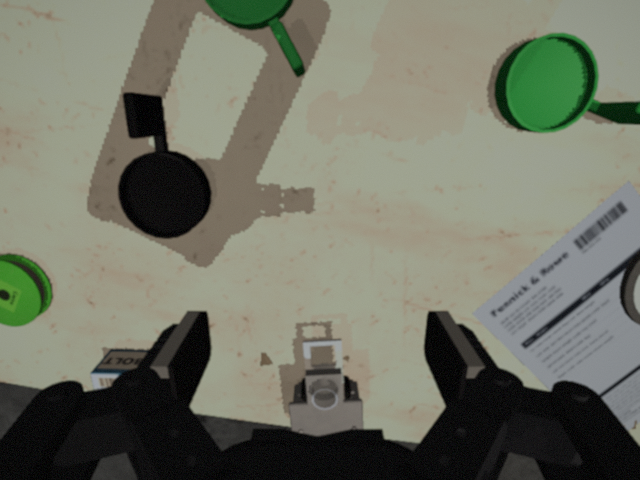

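The wrist view shows the black dish at (165,194) with its tab top at (143,115). The dispenser's gate plate and tube are at (323,350) and (323,393), and the plate's front edge is near row 340.

Run:
```python
from h import *
import pickle
s=pickle.load(open("w1.pkl","rb")); im=s["img"]; g=im.max(2)
m=np.zeros_like(g); m[85:245,110:220]=(g[85:245,110:220]<58)*255
o=cv2.morphologyEx(m,cv2.MORPH_OPEN,cv2.getStructuringElement(cv2.MORPH_ELLIPSE,(51,51)))
c=max(cv2.findContours(o,0,1)[0],key=cv2.contourArea)
W=np.array([onz(s,p[0]+0.0,24)[:2] for p in c.astype(float)],np.float32)
(cx,cy),rad=cv2.minEnclosingCircle(W); E=cv2.fitEllipse(W); print("dish",cx,cy,rad,E)
m2=cv2.bitwise_and(m,cv2.bitwise_not(cv2.dilate(o,np.ones((7,7)))))
c=max(cv2.findContours(m2,0,1)[0],key=cv2.contourArea); print("neck+tab", [ (p[0].tolist()) for p in cv2.approxPolyDP(c,3,True)])
cv2.imwrite("pics/w1c.png",np.hstack([cv2.resize(im[310:435,275:375],None,fx=4,fy=4,interpolation=cv2.INTER_CUBIC),cv2.resize(np.clip(im[80:205,110:210].astype(int)*3,0,255).astype(np.uint8),None,fx=4,fy=4,interpolation=cv2.INTER_CUBIC)]))
```

```text
dish 489.87664794921875 -250.0560302734375 45.08523178100586 ((489.84796142578125, -250.6175994873047), (81.40167999267578, 89.59455108642578), 33.37737274169922)
neck+tab [[125, 93], [129, 135], [153, 135], [155, 147], [167, 147], [161, 98]]
```

View pics/w1c.png

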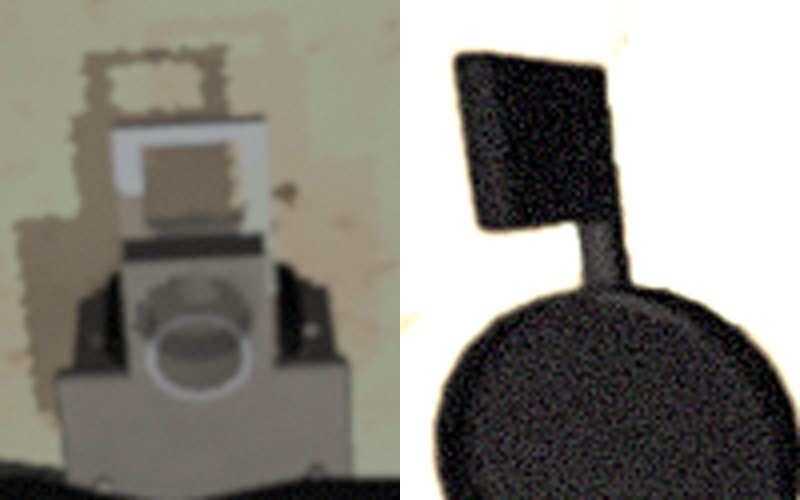

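Run:
```python
from h import *
import pickle
s=pickle.load(open("w1.pkl","rb"))
def seg(n,a,b,z):
    A,B=onz(s,a,z)[:2],onz(s,b,z)[:2]; d=B-A
    print(n,A.round(1),B.round(1),"mid",((A+B)/2).round(1),"len",np.linalg.norm(d).round(1),"dir",np.degrees(np.arctan2(d[1],d[0])).round(1))
seg("tab -y edge",(124.7,93.9),(130.2,137),62)
seg("tab +y edge(bottom of top strip)",(131.5,94.5),(137.5,135),62)
seg("neck",(155,136),(158,150),14)
seg("gate front",(342,339.3),(303,340.3),36)
seg("housing front",(363,403),(289.5,403),68)
for z in (80,114): print("tube",z,onz(s,(325,399),z))
c=np.array([489.9,-250.5])
```

```text
tab -y edge [ 403.3 -271.4] [ 436.1 -266.1] mid [ 419.7 -268.8] len 33.2 dir 9.2
tab +y edge(bottom of top strip) [ 403. -266.] [ 433.5 -260.2] mid [ 418.2 -263.1] len 31.1 dir 10.8
neck [ 437.6 -265.5] [ 450.1 -262.1] mid [ 443.9 -263.8] len 12.9 dir 15.3
gate front [609.  -56.3] [617.  -96.1] mid [613.  -76.2] len 40.6 dir -78.6
housing front [659. -27.] [ 671.4 -100.3] mid [665.2 -63.7] len 74.3 dir -80.4
tube 80 [649.96974606 -67.85196195  80.        ]
tube 114 [620.5880988  -73.67004863 114.        ]
```

Call:
step_arm --targets '[[[-12,-33,0,0,0,0],[-24,-66,-5,0,0,0],[-36,-100,-15,0,0,0],[-48,-135,-30,0,0,0],[-57.5,-163,-55,0,0,0],[-57.5,-163,-90,0,0,0],[-57.5,-163,-125,0,0,0],[-57.5,-163,-155,0,0,0],[-57.5,-163,-180,0,0,0],[-57.5,-163,-195,0,0,0],[-57.5,-163,-203,0,0,0],[-57.5,-163,-203,0,0,0]]]'

```text
time: 2.98
tool_pos: [416.5, -261.3, 48.2]
tcp_rot: [179.8, -0.2, -170.1]
ft_force: [-0.6, -0.8, 0.4]
finger_gap: 85.5
grip_force: 0.0
```

Run:
```python
from h import *
import pickle
s=vision.snapshot("wrist"); cv2.imwrite("pics/w2.png",s["img"]); pickle.dump(s,open("w2.pkl","wb")); st=r.sense(); print(st["tool_pos"],st["tcp_rot"],st["ft_force"])
```

```text
[ 417.42461425 -262.15393264   49.82149112] [ 1.79915575e+02 -6.23998614e-02 -1.70079923e+02] [-0.12022224 -0.27738732  0.57074922]
```

View pics/w2.png

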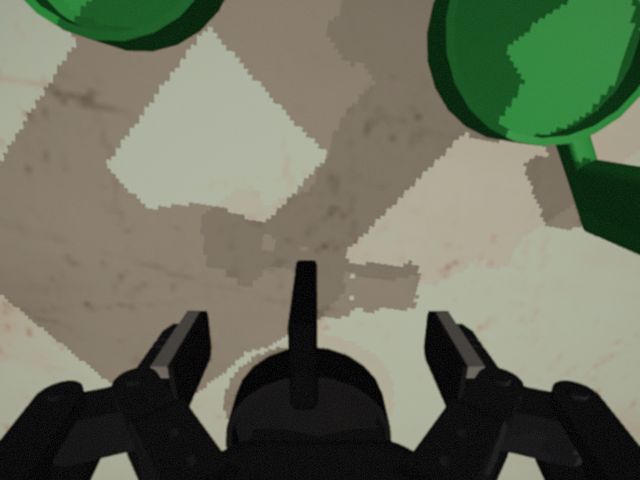

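The tab is straight and stands between the fingers at column 306, against the finger midpoint at 317. I'll shift about 4 mm toward −y and close.

Call:
step_arm --targets '[[[0.7,-4,0,0,0,0],[0.7,-4,0,0,0,0]]]'

```text
time: 3.2
tool_pos: [419.8, -268.5, 52.2]
tcp_rot: [-179.8, 0.1, -170.1]
ft_force: [0.7, -0.5, 0.6]
finger_gap: 85.4
grip_force: 0.0
```

Call:
step_arm --targets '[[[0,0,0,0,0,0],[0,0,0,0,0,0],[0,0,0,0,0,0],[0,0,0,0,0,0],[0,0,0,0,0,0],[0,0,0,0,0,0],[0,0,0,0,0,0],[0,0,0,0,0,0],[0,0,0,0,0,0],[0,0,0,0,0,0],[0,0,0,0,0,0],[0,0,0,0,0,0]]]' --fingers 1 --newtons 60

```text
time: 4.2
tool_pos: [418.4, -267.4, 50.4]
tcp_rot: [-180.0, 0.0, -170.1]
ft_force: [-0.5, -0.0, 1.8]
finger_gap: 9.5
grip_force: 60.1
```

Run:
```python
from h import *
import pickle
s=vision.snapshot("top"); pickle.dump(s,open("top1.pkl","wb"))
s=vision.snapshot("scene"); pickle.dump(s,open("scene1.pkl","wb"))
st=r.sense(); print(st)
im=s["img"]; p=proj(s,[490,-251,24])[0]; print(p)
x,y=map(int,p); cv2.imwrite("pics/s1.png",cv2.resize(im[y-70:y+50,x-80:x+80],None,fx=4,fy=4))
```

```text
{'time': 4.3, 'joint_pos': array([-3.84967969e+01,  3.20238594e+00,  1.12248255e+02,  1.92522395e-03,
        6.45424582e+01, -1.38362286e+02]), 'qd': array([-0.06787849, -0.03768664,  0.04253214, -0.02626214,  0.08565599,
        0.01391445]), 'joint_efforts': array([-1.06887817e-01, -4.49511445e+01, -4.22124910e+01, -9.62392520e-02,
       -1.19576971e-01,  1.02071080e-02]), 'tool_pos': array([ 418.41223034, -267.34927992,   50.3870985 ]), 'tcp_rot': array([-1.79995998e+02,  5.88417064e-03, -1.70135338e+02]), 'ft_force': array([-0.06664316, -0.48790547,  3.34781537]), 'wrist_torque': array([0.05135004, 0.02231275, 0.00396442]), 'grip_force': 60.14386296272278, 'finger_gap': 9.145553724832233}
[363.20920715 314.29366831]
```

View pics/s1.png

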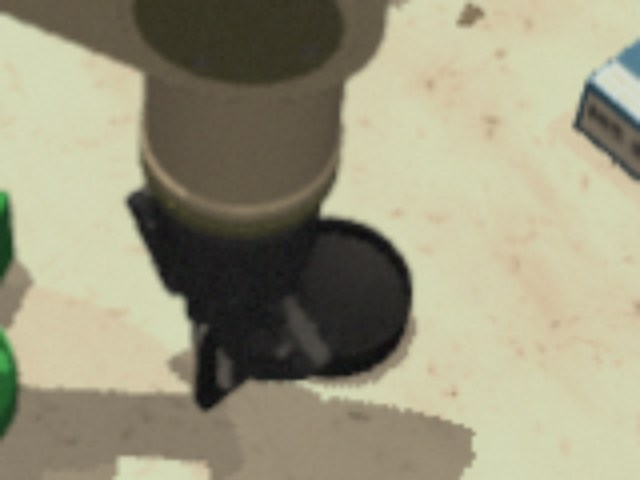

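The scene view shows the fingers closed on the tab with the dish flat and in place. I'll lift it 3 mm and carry it to the dispenser's axis, 110 mm short of home.

Call:
step_arm --targets '[[[0,0,2,0,0,0],[2,6,4,0,0,0.004],[8,24,4,0,0,0.008],[14,45,4,0,0,0.012],[21,66,4,0,0,0.017],[28,88,4,0,0,0.022],[35,110,4,0,0,0.027],[41,131,4,0,0,0.032],[47,148,4,0,0,0.037],[50.7,161,4,0,0,0.037],[50.7,161,4,0,0,0.037],[50.7,161,4,0,0,0.037]]]' --newtons 80

```text
time: 5.3
tool_pos: [468.8, -105.5, 54.1]
tcp_rot: [180.0, -0.0, -167.9]
ft_force: [0.1, 0.4, -1.4]
finger_gap: 8.9
grip_force: 78.8
```

Run:
```python
from h import *
import pickle
s=vision.snapshot("top"); pickle.dump(s,open("top2.pkl","wb"))
w=vision.snapshot("scene"); pickle.dump(w,open("scene2.pkl","wb"))
st=r.sense(); print(st["tool_pos"],st["tcp_rot"],st["ft_force"],st["finger_gap"],st["grip_force"])
x,y=map(int,proj(s,[580,-80,24])[0]); print(x,y)
a=cv2.resize(s["img"][y-40:y+50,x-30:x+40],None,fx=5,fy=5,interpolation=2)
u,v=map(int,proj(w,[570,-80,24])[0]); print(u,v)
b=cv2.resize(w["img"][v-50:v+40,u-40:u+45],None,fx=5,fy=5,interpolation=2)
cv2.imwrite("pics/d2.png",np.hstack([a,b]))
```

```text
[ 468.77867898 -106.55881478   54.1912492 ] [-1.79995371e+02 -2.32427672e-02 -1.67998942e+02] [-0.19446056 -0.21337329 -0.85494732] 8.765689314346604 78.81322145462036
319 219
351 243
```

View pics/d2.png

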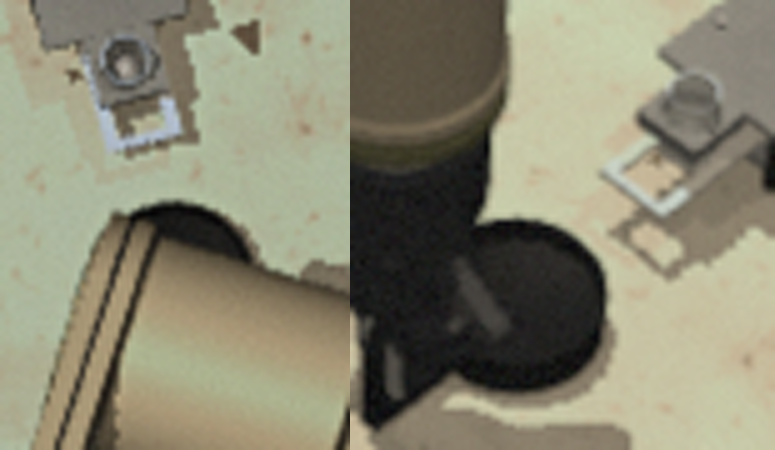

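Run:
```python
from h import *
import pickle
from scipy.optimize import least_squares
w=pickle.load(open("scene2.pkl","rb")); t=pickle.load(open("top2.pkl","rb"))
def fit(sn,px,z):
    P=np.array([onz(sn,p,z)[:2] for p in px])
    q=least_squares(lambda c:np.hypot(*(P-c).T)-42,P.mean(0)-[20,0]); print("dish",q.x.round(1),q.fun.round(1))
f=lambda x,y:(311+(x-350)/5,193+y/5)
fit(w,[f(500,225),f(540,220),f(580,240),f(600,270),f(606,300)],28)
g=lambda x,y:(289+x/5,179+y/5)
fit(t,[g(140,212),g(170,203),g(200,206),g(225,222),g(243,245)],28)
A,B=onz(w,f(602,176),38)[:2],onz(w,f(657,214),38)[:2]; print("gate scene",A,B,(A+B)/2)
A,B=onz(t,g(110,153),38)[:2],onz(t,g(184,134),38)[:2]; print("gate top",A,B,(A+B)/2)
print("tube top z80", onz(t,g(130,62),80), onz(w,f(698,90),80))
```

```text
dish [542.2 -93.5] [-2.5  2.   1.1 -0.9 -0.8]
dish [537.8 -88.6] [-0.7  0.2  0.9 -0.1 -0.6]
gate scene [608.98426279 -62.72015402] [618.170914   -94.70763732] [613.57758839 -78.71389567]
gate top [605.6941224  -57.85292009] [614.44395336 -96.28613624] [610.06903788 -77.06952817]
tube top z80 [645.81200631 -69.45863882  80.        ] [653.3383199  -70.23464523  80.        ]
```

Call:
step_arm --targets '[[[0.3,-1.5,-1.5,0,0,0],[5,-0.5,-3.5,0,0,0],[15,1.6,-3.5,0,0,0],[25,3.7,-3.5,0,0,0],[35,5.9,-3.5,0,0,0],[45,8,-3.5,0,0,0],[55,10.1,-3.5,0,0,0],[65,12.3,-3.5,0,0,0],[74,14.2,-3.5,0,0,0],[80,15.5,-3.5,0,0,0],[83.4,16.2,-3.5,0,0,0],[83.4,16.2,-3.5,0,0,0]]]'

```text
time: 6.4
tool_pos: [553.0, -90.2, 50.7]
tcp_rot: [-180.0, 0.0, -168.0]
ft_force: [-0.2, -0.4, -1.0]
finger_gap: 8.8
grip_force: 79.0
```

Run:
```python
from h import *
import pickle
s=vision.snapshot("top"); pickle.dump(s,open("top3.pkl","wb"))
w=vision.snapshot("scene"); pickle.dump(w,open("scene3.pkl","wb"))
st=r.sense(); print(st["tool_pos"],st["tcp_rot"],st["ft_force"],st["finger_gap"],st["grip_force"])
x,y=map(int,proj(s,[630,-72,24])[0])
a=cv2.resize(s["img"][y-40:y+40,x-30:x+40],None,fx=5,fy=5,interpolation=2)
u,v=map(int,proj(w,[630,-72,24])[0]);print(x,y,u,v)
b=cv2.resize(w["img"][v-40:v+40,u-45:u+40],None,fx=5,fy=5,interpolation=2)
cv2.imwrite("pics/d3.png",np.hstack([a,b]))
```

```text
[552.17973024 -90.20848819  50.58531209] [ 1.79991658e+02 -2.66679071e-02 -1.68016194e+02] [-0.04081489  0.71794514 -1.07317115] 9.018586416707747 78.97773742675781
316 200 370 231
```

View pics/d3.png

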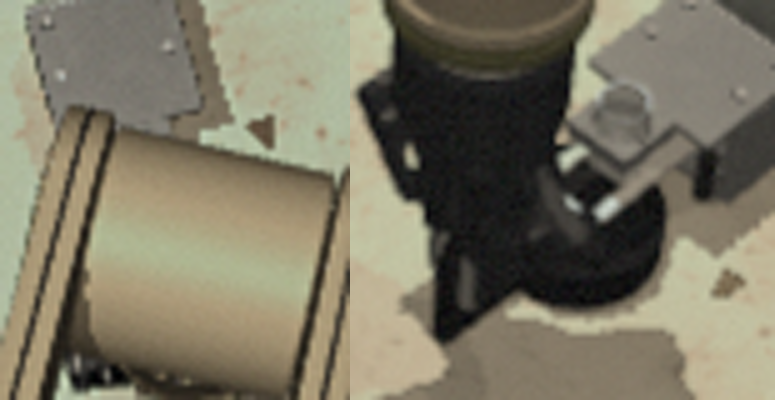

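The gate plate now overhangs the dish, and nothing is touching yet. I'll push slowly and watch the force.

Call:
step_arm --targets '[[[2,0.4,0,0,0,0],[4,0.8,0,0,0,0],[6,1.3,0,0,0,0],[8,1.7,0,0,0,0],[10,2.1,0,0,0,0],[12,2.5,0,0,0,0],[14,3,0,0,0,0],[16,3.4,0,0,0,0],[18,3.8,0,0,0,0],[20,4.2,0,0,0,0],[21,4.4,0,0,0,0],[21,4.4,0,0,0,0]]]'

```text
time: 7.5
tool_pos: [573.4, -85.6, 50.6]
tcp_rot: [180.0, -0.0, -168.0]
ft_force: [-3.2, 0.8, -0.8]
finger_gap: 8.9
grip_force: 79.1
```

Call:
step_arm --targets '[[[1,0.2,0,0,0,0],[2,0.4,0,0,0,0],[3,0.6,0,0,0,0],[3,0.6,0,0,0,0]]]'

```text
time: 7.83
tool_pos: [576.5, -85.0, 50.7]
tcp_rot: [180.0, -0.0, -168.0]
ft_force: [-3.6, 0.1, -0.2]
finger_gap: 8.7
grip_force: 79.1
```

Call:
step_arm --targets '[[[0.7,0.15,0,0,0,0],[1.5,0.3,0,0,0,0],[1.5,0.3,0,0,0,0],[1.5,0.3,0,0,0,0]]]'

```text
time: 8.17
tool_pos: [576.7, -84.9, 50.5]
tcp_rot: [180.0, -0.2, -168.0]
ft_force: [-11.3, -0.4, 4.7]
finger_gap: 9.1
grip_force: 79.9
```

Call:
step_arm --targets '[[[0.7,0.15,0,0,0,0],[1.5,0.3,0,0,0,0],[1.5,0.3,0,0,0,0],[1.5,0.3,0,0,0,0]]]'

```text
time: 8.5
tool_pos: [576.8, -84.8, 50.5]
tcp_rot: [179.9, -0.3, -168.0]
ft_force: [-19.8, -1.1, 12.6]
finger_gap: 9.0
grip_force: 81.1
```

The dish is against the stops: the position stalls and the force rises. I'll ease off slightly and hold for the ball.

Call:
step_arm --targets '[[[-1.2,-0.25,0,0,0,0],[-1.2,-0.25,0,0,0,0],[-1.2,-0.25,0,0,0,0],[-1.2,-0.25,0,0,0,0],[-1.2,-0.25,0,0,0,0],[-1.2,-0.25,0,0,0,0],[-1.2,-0.25,0,0,0,0],[-1.2,-0.25,0,0,0,0],[-1.2,-0.25,0,0,0,0],[-1.2,-0.25,0,0,0,0],[-1.2,-0.25,0,0,0,0],[-1.2,-0.25,0,0,0,0]]]'

```text
time: 9.5
tool_pos: [576.7, -84.9, 50.6]
tcp_rot: [180.0, -0.2, -168.0]
ft_force: [-12.3, -0.6, 6.0]
finger_gap: 8.9
grip_force: 80.0
```

Call:
step_arm --targets '[[[0,0,0,0,0,0],[0,0,0,0,0,0],[0,0,0,0,0,0],[0,0,0,0,0,0],[0,0,0,0,0,0],[0,0,0,0,0,0],[0,0,0,0,0,0],[0,0,0,0,0,0],[0,0,0,0,0,0],[0,0,0,0,0,0],[0,0,0,0,0,0],[0,0,0,0,0,0]]]'

```text
time: 10.5
tool_pos: [576.7, -84.9, 50.6]
tcp_rot: [180.0, -0.2, -168.0]
ft_force: [-12.9, -0.6, 4.5]
finger_gap: 8.8
grip_force: 80.0
```

Run:
```python
from h import *
import pickle
w=vision.snapshot("scene"); pickle.dump(w,open("scene4.pkl","wb"))
w2=vision.snapshot("wrist")
st=r.sense(); print(st["time"],st["tool_pos"],st["ft_force"])
u,v=370,231
b=cv2.resize(w["img"][v-40:v+40,u-45:u+40],None,fx=5,fy=5,interpolation=2)
c=cv2.resize(w2["img"],(375,400)); p=w2["img"][240:480,170:470]
cv2.imwrite("pics/d4.png",np.hstack([b,cv2.resize(p,(375,400))]))
```

```text
10.6 [576.69518572 -84.91270107  50.55787305] [-13.07417616  -0.71104467   5.73655801]
```

View pics/d4.png

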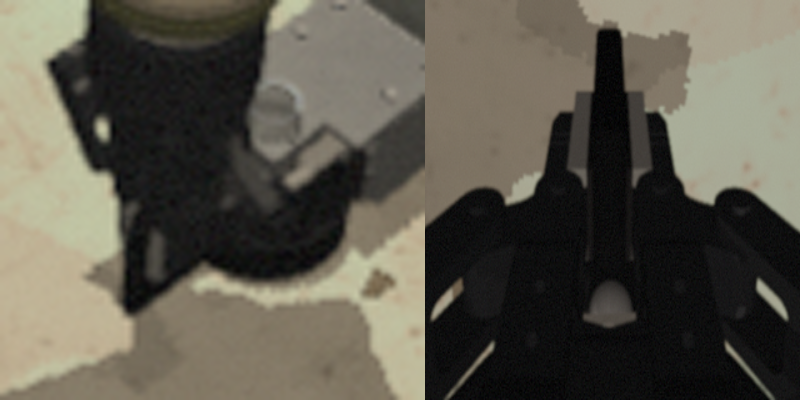

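The wrist view shows a bright ball-like shape at about wrist pixel (318,420), and the dish is home under the tube. That was my tenth and last picture, so I'll check numerically whether this is the ball.

Run:
```python
from h import *
w=vision.snapshot("wrist"); 
print("ball in dish",proj(w,[649,-69.5,15]),"in tube",proj(w,[649,-69.5,47]),"tube top",proj(w,[649,-69.5,80]))
im=w["img"]; g=im[380:450,285:350].max(2); m=(g>70).astype(np.uint8)
n,l,s,c=cv2.connectedComponentsWithStats(m); print([(x[:].tolist(),(y+[285,380]).round(1).tolist()) for x,y in zip(s[1:],c[1:]) if x[4]>15])
```

```text
ball in dish [[318.58142946 424.01703176]] in tube [[318.84599996 477.89536371]] tube top [[319.22664011 555.8501828 ]]
[([12, 37, 41, 19, 454], [317.3, 426.7])]
```

The position matches the ball in the dish. It has been held there over 2 s, so I'll draw it straight back gently.

Call:
step_arm --targets '[[[-1,-0.2,0,0,0,0],[-3.9,-0.8,0,0,0,0],[-8.8,-1.9,0,0,0,0],[-15.6,-3.3,0,0,0,0],[-23.5,-5,0,0,0,0],[-31.3,-6.7,0,0,0,0],[-38.1,-8.1,0,0,0,0],[-43,-9.1,0,0,0,0],[-46,-9.8,0,0,0,0],[-48,-10.2,0,0,0,0],[-49,-10.4,0,0,0,0],[-49,-10.4,0,0,0,0]]]'

```text
time: 11.65
tool_pos: [529.3, -95.2, 50.9]
tcp_rot: [-180.0, 0.0, -168.0]
ft_force: [0.2, -0.4, -1.7]
finger_gap: 9.0
grip_force: 78.9
```

Call:
step_arm --targets '[[[-1,-0.2,0,0,0,0],[-3.9,-0.8,0,0,0,0],[-8.8,-1.9,0,0,0,0],[-15.6,-3.3,0,0,0,0],[-23.5,-5,0,0,0,0],[-31.3,-6.7,0,0,0,0],[-38.1,-8.1,0,0,0,0],[-43,-9.1,0,0,0,0],[-46,-9.8,0,0,0,0],[-48,-10.2,0,0,0,0],[-49,-10.4,0,0,0,0],[-49,-10.4,0,0,0,0]]]'

```text
time: 12.65
tool_pos: [480.3, -105.6, 50.9]
tcp_rot: [-180.0, 0.0, -168.0]
ft_force: [0.1, 0.5, -2.4]
finger_gap: 8.9
grip_force: 78.9
```

```bash
cat > ball.py <<'E'
from h import *
def ball(yaw, names=("wrist","scene")):
    st=r.sense(); t=np.array(st["tool_pos"]); a=np.radians(st["tcp_rot"][2]+180)
    d=t+[73*np.cos(a),73*np.sin(a),-50.5]; print("t",st["time"],"tcp",t.round(1),"rpy",st["tcp_rot"].round(2),"F",st["ft_force"].round(1),"gap",round(st["finger_gap"],1),"dish est",d.round(1))
    for n in names:
        s=vision.snapshot(n); p=proj(s,d+[0,0,15])[0]; u,v=p.round().astype(int)
        if not(20<u<620 and 20<v<460): print(n,"out",p); continue
        k=30 if n=="wrist" else 12
        y0,x0=max(v-k,0),u-k; g=s["img"][y0:v+k,x0:u+k].max(2); m=(g>65).astype(np.uint8)
        _,_,S,C=cv2.connectedComponentsWithStats(m)
        print(n,"exp",p.round(1),"blobs",[(x[4],(c+[x0,y0]).round(1).tolist(),(onz(s,c+[x0,y0],d[2]+15)-d)[:2].round(1).tolist()) for x,c in zip(S[1:],C[1:]) if x[4]>4])
E
python3 -c "
from ball import *
ball(12)"
```

```text
t 12.65 tcp [ 480.3 -105.6   50.9] rpy [-1.7999e+02  1.0000e-02 -1.6802e+02] F [ 0.1  0.5 -2.4] gap 8.9 dish est [ 5.517e+02 -9.050e+01  4.000e-01]
wrist exp [318.5 422.3] blobs [(np.int32(603), [318.2, 425.2], [2.0, 0.3])]
scene exp [346.6 252.1] blobs [(np.int32(68), [345.1, 250.6], [-0.6, 5.7])]
```

Call:
step_arm --targets '[[[0,0,1,0,0,0],[0,0,4,0,0,0],[0,0,9,0,0,0],[0,0,16,0,0,0],[0,0,25,0,0,0],[0,0,35,0,0,0],[0,0,45,0,0,0],[0,0,54,0,0,0],[0,0,61,0,0,0],[0,0,66,0,0,0],[0,0,69,0,0,0],[0,0,70,0,0,0]]]' --newtons 100

```text
time: 13.75
tool_pos: [480.5, -105.6, 121.4]
tcp_rot: [-180.0, 0.0, -168.0]
ft_force: [-0.4, -0.5, -1.5]
finger_gap: 8.4
grip_force: 97.9
```

Call:
step_arm --targets '[[[0,0,0,0,0,0],[0,0,0,0,0,0],[0,0,0,0,0,0],[0,0,0,0,0,0]]]'

```text
time: 14.08
tool_pos: [479.9, -105.5, 120.2]
tcp_rot: [180.0, -0.0, -168.0]
ft_force: [-0.1, 0.2, -1.4]
finger_gap: 9.0
grip_force: 97.9
```

```bash
python3 -c "
from ball import *
ball(12)
print(r.sense()['joint_pos'])"
```

```text
t 14.0833 tcp [ 479.9 -105.5  120.2] rpy [ 1.7997e+02 -5.0000e-02 -1.6802e+02] F [-0.1  0.2 -1.4] gap 9.0 dish est [551.3 -90.3  69.7]
wrist exp [318.4 422.4] blobs [(np.int32(580), [318.3, 425.4], [2.0, 0.3])]
scene exp [347.8 232.9] blobs [(np.int32(31), [342.9, 229.5], [-4.2, 13.7]), (np.int32(23), [350.7, 230.1], [9.7, 3.4])]
[-1.83749389e+01 -3.26606331e+00  1.10564221e+02 -2.31720794e-03
  7.27374294e+01 -1.20361215e+02]
```

Call:
step_arm --targets '[[[0,1,0,0,0,-0.005],[0,4,0,0,0,-0.017],[0,9,0,0,0,-0.037],[0,16,0,0,0,-0.067],[0,25,0,0,0,-0.107],[0,36,0,0,0,-0.152],[0,48,0,0,0,-0.197],[0,61,0,0,0,-0.242],[0,75,0,0,0,-0.287],[0,89,0,0,0,-0.332],[0,103,0,0,0,-0.377],[0,117,0,0,0,-0.422]]]'

```text
time: 15.18
tool_pos: [480.1, 12.4, 120.8]
tcp_rot: [180.0, 0.0, 167.6]
ft_force: [-0.4, 0.2, -0.5]
finger_gap: 8.8
grip_force: 97.9
```

Call:
step_arm --targets '[[[0,14,0,0,0,-0.045],[0,28,0,0,0,-0.09],[0,42,0,0,0,-0.135],[0,56,0,0,0,-0.18],[0,70,0,0,0,-0.225],[0,84,0,0,0,-0.27],[0,98,0,0,0,-0.315],[0,112,0,0,0,-0.36],[0,126,0,0,0,-0.405],[0,140,0,0,0,-0.45],[0,154,0,0,0,-0.495],[0,168,0,0,0,-0.54]]]'

```text
time: 16.18
tool_pos: [480.1, 180.4, 120.8]
tcp_rot: [180.0, -0.0, 136.7]
ft_force: [-0.4, 0.2, -1.7]
finger_gap: 8.6
grip_force: 98.0
```

Call:
step_arm --targets '[[[0,14,0,0,0,-0.045],[0,28,0,0,0,-0.09],[0,42,0,0,0,-0.135],[0,56,0,0,0,-0.18],[0,70,0,0,0,-0.225],[0,84,0,0,0,-0.27],[0,98,0,0,0,-0.315],[0,112,0,0,0,-0.36],[0,126,0,0,0,-0.4],[0,140,0,0,0,-0.435],[0,154,0,0,0,-0.465],[0,166,0,0,0,-0.49]]]'

```text
time: 17.18
tool_pos: [480.0, 346.6, 120.7]
tcp_rot: [-180.0, -0.0, 108.7]
ft_force: [0.7, -0.1, -1.6]
finger_gap: 8.4
grip_force: 97.9
```

Call:
step_arm --targets '[[[0,10,0,0,0,-0.025],[0.3,18,0,0,0,-0.049],[0.6,24,0,0,0,-0.069],[1,28,0,0,0,-0.085],[1.4,30.5,0,0,0,-0.097],[1.7,32,0,0,0,-0.107],[1.7,32.5,0,0,0,-0.114],[1.7,32.5,0,0,0,-0.119],[1.7,32.5,0,0,0,-0.119],[1.7,32.5,0,0,0,-0.119],[1.7,32.5,0,0,0,-0.119],[1.7,32.5,0,0,0,-0.119]]]'

```text
time: 18.18
tool_pos: [482.0, 377.8, 120.8]
tcp_rot: [180.0, 0.0, 102.0]
ft_force: [-0.1, 0.4, -1.6]
finger_gap: 9.0
grip_force: 97.9
```

Run:
```python
from ball import *
ball(0,("wrist","scene","top"))
# pad + dish check, scene view
s=vision.snapshot("scene"); print("pad exp px",proj(s,[497,306,10]))
a=np.radians(r.sense()["tcp_rot"][2]+180); t=r.sense()["tool_pos"]; d=t+[73*np.cos(a),73*np.sin(a),-50.5]
print("dish exp px",proj(s,d+[0,0,24]))
u,v=proj(s,d+[0,0,12])[0].astype(int); g=s["img"].max(2); m=np.zeros_like(g); m[v-35:v+35,u-45:u+45]=((g<58)*255)[v-35:v+35,u-45:u+45]
o=cv2.morphologyEx(m,cv2.MORPH_OPEN,cv2.getStructuringElement(cv2.MORPH_ELLIPSE,(21,17)))
for c in cv2.findContours(o,0,1)[0]: print("dark",cv2.boundingRect(c),cv2.contourArea(c))
# pad outline from scene0
import pickle
s0=pickle.load(open("scene0.pkl","rb")); im=s0["img"]; q=(np.abs(im.astype(int)-im[162,252]).max(2)<16).astype(np.uint8)*255
m=np.zeros_like(q); m[140:185,222:282]=q[140:185,222:282]
m=cv2.morphologyEx(m,cv2.MORPH_OPEN,cv2.getStructuringElement(cv2.MORPH_ELLIPSE,(21,15)))
c=max(cv2.findContours(m,0,1)[0],key=cv2.contourArea); x,y,w,h=cv2.boundingRect(c); print("pad scene",x,y,w,h,onz(s0,(x+w/2-.5,y+h/2-.5),10))
```

```text
t 18.1833 tcp [482.  377.8 120.8] rpy [180.     0.   101.97] F [-0.1  0.4 -1.6] gap 9.0 dish est [497.1 306.4  70.3]
wrist exp [317.2 421. ] blobs [(np.int32(462), [317.3, 426.3], [0.8, -3.5])]
scene exp [247.7 139.5] blobs [(np.int32(20), [239.8, 127.9], [2.3, 53.9]), (np.int32(17), [254.2, 127.3], [36.4, 36.5]), (np.int32(29), [248.6, 138.9], [3.0, 0.8])]
top exp [166.6 254.7] blobs [(np.int32(26), [166.5, 255.0], [-0.7, 0.1])]
pad exp px [[250.6611314  161.29057625]]
dish exp px [[247.28261457 136.74096995]]
pad scene 234 150 36 24 [498.59482505 304.07831857  10.        ]
```

Call:
step_arm --targets '[[[0,0,0,0,0,0],[0,0,0,0,0,0],[0,0,0,0,0,0],[0,0,0,0,0,0],[0,0,0,0,0,0],[0,0,0,0,0,0],[0,0,0,0,0,0],[0,0,0,0,0,0],[0,0,0,0,0,0],[0,0,0,0,0,0],[0,0,0,0,0,0],[0,0,0,0,0,0]]]'

```text
time: 19.38
tool_pos: [481.9, 377.9, 120.8]
tcp_rot: [-180.0, -0.0, 102.0]
ft_force: [-0.2, -0.2, -1.8]
finger_gap: 8.7
grip_force: 97.9
```

Run:
```python
from ball import *
ball(0,("wrist","top")); ball(0,("wrist","top"))
print(r.hand_in())
```

```text
t 19.3833 tcp [481.9 377.9 120.8] rpy [-180.     -0.    101.97] F [-0.2 -0.2 -1.8] gap 8.7 dish est [497.1 306.5  70.3]
wrist exp [317.2 421. ] blobs [(np.int32(458), [317.4, 426.4], [0.9, -3.6])]
top exp [166.5 254.8] blobs [(np.int32(23), [166.2, 255.0], [-0.6, 0.8])]
t 19.4833 tcp [481.9 378.  120.8] rpy [-180.     -0.    101.98] F [ 0.2 -0.1 -1.5] gap 9.1 dish est [497.1 306.5  70.3]
wrist exp [317.2 421. ] blobs [(np.int32(458), [317.5, 426.3], [0.9, -3.6])]
top exp [166.5 254.8] blobs [(np.int32(23), [166.2, 255.0], [-0.6, 0.8])]
the job is handed in; nothing more can be done
None
```

I handed the job in at 19.5 s, with the dish held still and level about 6 cm above the pad, turned a quarter turn, and the ball at rest within about 4 mm of its middle; the hand-in returned no verdict.

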